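Show a glaze sample: hang the mug, hold up its test tile label up

TASK

Get the glaze sample ready to show: first hang the sample mug by its handle on an arm of the mug stand and let go of it. Then take the test tile with the notched corner out of its block by its plain end, fingers off the labelled end, and finish holding it still in the air, a good 20 cm above the table, long edges level, with the label face turned up at a reading slant (half-way between upright and flat, or flatter). Do not let go of the tile at the end, and do not disturb the other two tiles, the glaze jar or the bowl.

Things in the scene. Friction and masses are not known exactly. Their poses are not given: they have to be found in the camera images.
- mug_center (a point): Grey stoneware mug, 66 mm in diameter at the rim, 64 mm near the foot, 84 mm tall, 4 mm wall, about 240 g, upright on the table, mouth up. This point is on its axis, 42 mm above its foot. z runs up its axis, +y points to the handle, a D-loop of 11 mm round bar in the mug's y-z plane that reaches 67 mm out from the axis.
- mug_handle (a point): Centre of the mug's handle opening: 45 mm from the mug's axis along the mug's +y, 43 mm above its foot. The opening is 23 mm wide (33 to 56 mm from the axis) and 40 mm tall (22 to 62 mm above the foot), and goes through along the mug's x.
- mug_stand: Fixed mug stand: wooden foot 144 mm across, 16 mm thick; post 18 mm thick, top 213 mm up. Two level arms of 8 mm steel rod, centre line 200 mm above the table, leave the post along the stand's -x and +x. Each is straight to 75 mm from the post's axis, then turns up to a tip 87 mm out and 217 mm up. Either may be used. Origin: under the foot's centre, on the table.
- near_arm (a point): Point on the centre line of the stand arm that points roughly to the robot (the stand's -x), 52 mm from the post's axis, 200 mm above the table: a good place for the handle. Same axes as the stand. Let go with its handle round the arm, the mug swings over on its side below the arm and swings gently for some seconds.
- far_arm (a point): The same point on the opposite arm (the stand's +x).
- tile_center (a point): Centre of the wanted test tile, the only one with a notched corner: stoneware, 84 mm long (x), 7 mm thick (y), 56 mm tall (z, up as it stands), about 70 g, on edge in a grooved block, top edge 64 mm above the table. Its -x end is the labelled end, a bare-clay band from 10 to 42 mm from the centre, with a 13 mm square notch in the upper corner.
- tile: The wanted tile itself, axes as tile_center, origin 28 mm below it, at the middle of the lower edge. The label (a pale patch on the bare band at the -x end) is on the +y face only: seen from that face the notch is at the upper right. The plain glazed part runs from 10 mm on the -x side of the centre to 42 mm on the +x side.
- block: Fixed wooden block in which the wanted tile stands: 100 mm (x) by 50 mm (y), 22 mm high, with a 10 mm wide groove along x, its floor 8 mm above the table. Origin on the table, under its centre. Lifting the tile straight up by 20 mm frees it.
- mug: The mug itself, same axes as mug_center, origin at the centre of its foot.
- tile_b_center (a point): Centre of another test tile of the same size, with four square corners, in its own block like the wanted one's: leave alone.
- tile_c_center (a point): Centre of a third test tile of the same size, with four square corners and a ridged face, in its own block: leave alone.
- jar_center (a point): Middle of a white glaze jar, 60 mm in diameter, 85 mm tall: leave alone.
- bowl_center (a point): Middle of a bare clay bowl, 90 mm across, 42 mm tall: leave alone.
Not all that is in view belongs to the job. What is shaped like the tile but green or orange is not meant. Leave any yellow look-alike of the mug_stand alone.

How it is judged:
On the way:
1. the mug hangs by its handle on an arm of the stand, let go ((x of mug_handle in the frame of mug_stand between -0.08 and -0.018 m or x of mug_handle in the frame of mug_stand between 0.018 and 0.08 m) and y of mug_handle in the frame of mug_stand between -0.022 and 0.022 m and z of mug_handle in the frame of mug_stand between 0.17 and 0.215 m and contact force between mug and mug_stand above 0.5 N and contact force between mug and the fingers below 0.1 N and contact force between mug and the arm below 0.1 N and height (world z) of mug_center above 0.1 m), for 0.4 s.
At the end, for the whole second after the job is handed in: Mug hung by its handle on an arm, untouched, swinging under 0.3 m/s. Notched tile gripped on its plain part (at most 2 mm past its centre towards the label), centre 150 mm up or more, still, touching nothing else, label face within 60 degrees of straight up, long edges within 20 degrees of level (all of step 1 and linear speed of mug below 0.3 m/s and height (world z) of tile_center above 0.15 m and angle between tile_center's own y axis and vertical below 1.05 rad and angle between tile_center's own x axis and vertical between 1.2 and 1.94 rad and contact force between tile and the fingers above 1 N and distance between the grasp point and tile_center below 0.06 m and x of the grasp point in the frame of tile_center above -0.002 m and linear speed of tile below 0.03 m/s and contact force between tile and mug below 0.1 N and contact force between tile and mug_stand below 0.1 N and contact force between tile and block below 0.1 N); the arm keeps its last pose, push and grip.
It fails at once if another test tile, the glaze jar or the bowl is shifted by more than 25 mm (distance of any of tile_b_center, tile_c_center, jar_center, bowl_center from where it was at the start of the episode above 0.025 m).
It fails at once if the mug is knocked over on the table or the floor (angle between mug's own z axis and vertical above 1 rad and height (world z) of mug_center below 0.07 m).
It also fails if it takes over 56 s, if anything falls off the work surface, if the arm or the gripper's body presses on something with over 40 N, if the wrist force passes 120 N, or if a joint passes its speed limit or range.

ROBOT

A 6-joint arm with a two-finger parallel gripper is mounted at the origin on the work surface. World frame = base frame: x ahead of the robot, y to its left, z up, the work surface at z = 0. Lengths are in m, angles in rad, forces in N, time in s.
With the tool pointing down it reaches from about 0.3 to 1 m from the base axis. Payload 5.1 kg.
Tool frame: the origin (TCP) lies midway between the tips of the shut fingers; the grasp point (between the pads) lies 19 mm behind it; x points along the fingers, y is the direction in which the jaws open and shut, and the axes are right-handed (so a half turn about x gives the same grasp; the last joint's range is limited). The gripper opens to 95 mm and grips with 3 to 60 N. Pads are 20 mm wide; open, the fingers measure 119 mm over their backs; the gripper's body (75 mm by 180 mm) begins 59 mm behind the grasp point.
Start: joints at [-1.352, 0.124, 1.65, -0, 1.367, -0.083], TCP at [0.193, -0.621, 0.215] pointing down, gripper open.
Joint ranges: [-2.61, 2.61], [-1.02, 2.33], [0.03, 2.71], [-1.35, 4.49], [0.32, 2.68], [-2.91, 2.91]. Speed limits (rad/s): [2.57, 2.57, 3.14, 3.14, 3.14, 3.14].

INTERFACE

Orientations are given as a rotation vector (axis times angle).
In Python, from workcell import bot, cams, job gives the robot as it stands.
- The arm moves only by the tool apply_moves, never from a script. Its argument "steps" is a list of rows, each an object with "xyz": the shift along the world's x, y, z in m, a list of three; "turn": the turn, a rotation vector about the world's x, y, z in rad, a list of three. In form: [{"xyz": [tx, ty, tz], "turn": [wx, wy, wz]}, ...]. A call has 1 to 8 rows; each row is the pose to reach, as a shift and turn from the pose commanded when the call began; what a row does not reach only later rows make up. A row lasts 1/12 s, in which the tool goes at most 41.7 mm and 7.16 degrees, less where a joint would pass 70% of its speed; a pose out of reach is approached as far as the arm can. A call with a gripper value outside its range is refused whole. "gripper" is the gripper command: -1 is fully open, 1 is shut, values between are in proportion, set as the call begins (left out, the last holds). The fingers move at their own pace and stop on an object; "newtons" is the grip in N (left out, the last holds). Time passes only in rows, so rows that repeat a pose let the fingers close. It gives the time, the measured TCP pose, the force and the opening at its end, in the units of the state.
- bot.sense(): the state, without advancing time (a new reading comes with each control period).
- cams.snapshot(name): name is "side" or "top" or "wrist"; returns (picture, depth): 400x640x3 uint8, red, green, blue; 400x640 float32, m along the optical axis (not along the pixel's ray), 0 where there is no reading.
- cams.camera_info(name): a dict with "camera_matrix" (3x3 intrinsics, pixels), "rvec" (rotation vector, rad) and "tvec" (3), from world to camera coordinates, as OpenCV has them. Camera axes: x right, y down, z forward; pixel columns grow to the right and rows downward; lengths in m; the calibration is good to about 2 mm. A picture is of the moment at which its call begins: read the wrist's pose just before it. camera_info takes no time and is no camera call; for the wrist camera it gives the pose at the moment of the call.
- job.close_job(): hands the job in, once; it reports no verdict.
The state is a dict: "time": time; "joint_pos": joint angles; "joint_velocities": joint speeds; "joint_torque": joint torques, N m; "eef_pos": TCP position; "tcp_rot": TCP orientation; "wrist_force": force on the tool from outside, world axes, zero at the start; "moment": the same for the moment, N m; "width": finger opening in m.
Only numpy, scipy, OpenCV 4.12 (cv2) and the standard library are available. Lean on these libraries where they do the work, as an engineer would, in place of code of your own. Each camera call takes 0.05 s, during which the arm holds its last target. There are 200 camera calls.

## Working session

There is one attempt and no reset: what is moved stays moved. The work goes in short steps, Python scripts to look and compute and a tool call to move; the robot and the scene stay as the last step left them, time stands still between calls to the robot, and variables do not carry over. Pictures are saved under pics/ and viewed, about 8 in all and at most 12, crops included, and the job is handed in when it is done.

Besides the shell and the picture viewer there is one more tool, called after "Request:" as name(argument=value, ...), one argument or row to a line, values as JSON. apply_moves: Moves the arm, as the interface text tells. Its arguments: {"type":"object","properties":{"steps":{"type":"array"},"gripper":{"type":"number"},"newtons":{"type":"number"}},"required":["steps"]}

```bash
mkdir -p pics
python3 - <<'E'
from workcell import bot,cams
import cv2,numpy as np
s=bot.sense();print(s)
for n in("top","side"):
    i=cams.camera_info(n);p,d=cams.snapshot(n);cv2.imwrite(f"pics/{n}0.png",p[:,:,::-1]);np.savez(f"{n}0.npz",p=p,d=d,K=i["camera_matrix"],r=i["rvec"],t=i["tvec"])
    R=cv2.Rodrigues(np.array(i["rvec"]))[0];print(n,i["camera_matrix"],-R.T@np.array(i["tvec"]).ravel(),R,d.min(),d.max())
E
```

```text
{'time': 0.0, 'joint_pos': array([-1.35160336e+00,  1.24519286e-01,  1.65165429e+00, -3.08893975e-05,
        1.36750704e+00, -8.25656740e-02]), 'joint_velocities': array([-0.00124364, -0.00028541, -0.00114763, -0.00269886,  0.00175277,
        0.00345125]), 'joint_torque': array([ 1.81677042e-03, -4.17602670e+01, -3.59930027e+01,  7.75199477e-02,
        4.92374436e-02, -1.55121620e-04]), 'eef_pos': array([ 0.19302545, -0.62000824,  0.21338953]), 'tcp_rot': array([ 2.05967905,  0.31534468, -2.06003888]), 'wrist_force': array([ 0.39955176,  0.20003867, -1.54210317]), 'moment': array([ 0.02974472, -0.00843663,  0.04258265]), 'width': 0.09483109741332149}
top [[422.41350158   0.         318.04954588]
 [  0.         422.41350158 198.83607112]
 [  0.           0.           1.        ]] [ 0.23060412 -0.05358561  1.53743528] [[-0.00931133 -0.99995251 -0.00287608]
 [-0.98794585  0.0096439  -0.15449914]
 [ 0.15451954  0.00140282 -0.98798874]] 0.0 2.4733477
side [[435.29857795   0.         321.16491886]
 [  0.         435.29857795 202.85945548]
 [  0.           0.           1.        ]] [ 0.23784494 -0.91323655  1.00797589] [[ 0.97078542 -0.23974991 -0.00977974]
 [-0.17467643 -0.67817401 -0.71384043]
 [ 0.16451082  0.69469417 -0.7002401 ]] 0.0 3.516024
```

View pics/top0.png

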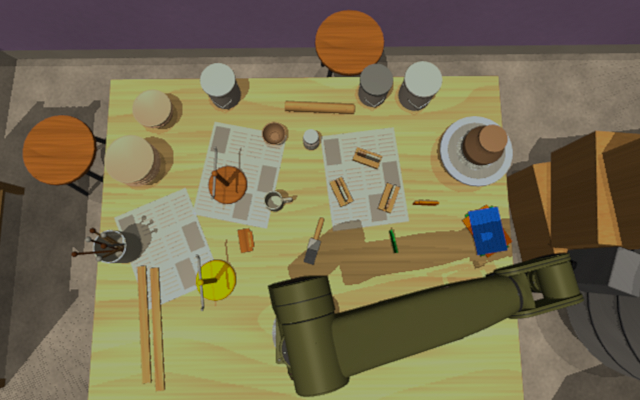

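View pics/side0.png

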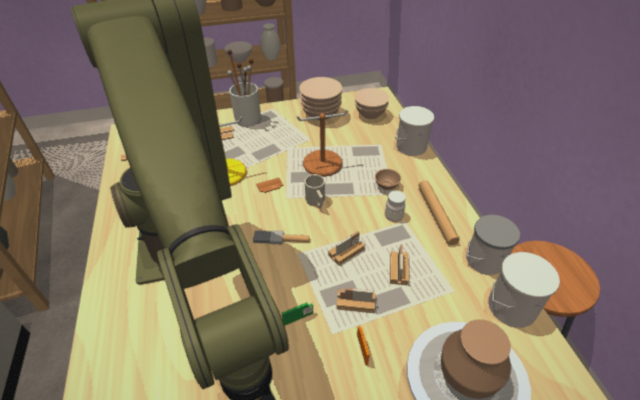

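```bash
cat > h.py <<'E'
import numpy as np,cv2
def load(f):
    z=np.load(f);return z["p"],z["d"],z["K"],cv2.Rodrigues(z["r"])[0],z["t"].ravel()
def cloud(f):
    p,d,K,R,t=load(f);v,u=np.mgrid[:d.shape[0],:d.shape[1]]
    c=np.stack([(u-K[0,2])/K[0,0]*d,(v-K[1,2])/K[1,1]*d,d],-1)
    return p,d,(c-t)@R
def ray(f,u,v,z):
    p,d,K,R,t=load(f);o=-R.T@t;r=R.T@np.linalg.inv(K)@np.array([u,v,1.]);return o+r*(z-o[2])/r[2]
E
python3 - <<'E'
from h import *
a=cv2.imread("pics/top0.png")[115:225,200:420];b=cv2.imread("pics/side0.png")[225:320,325:425]
b2=cv2.imread("pics/side0.png")[100:225,280:420]
a=cv2.resize(a,(660,330),interpolation=cv2.INTER_CUBIC)
b=cv2.resize(b,(284,270),interpolation=cv2.INTER_CUBIC);b2=cv2.resize(b2,(302,270),interpolation=cv2.INTER_CUBIC)
o=np.zeros((600,660,3),np.uint8);o[:330]=a;o[330:,:284]=b;o[330:,300:602]=b2
cv2.imwrite("pics/crop1.png",o)
E
```

```text
(no output)
```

View pics/crop1.png

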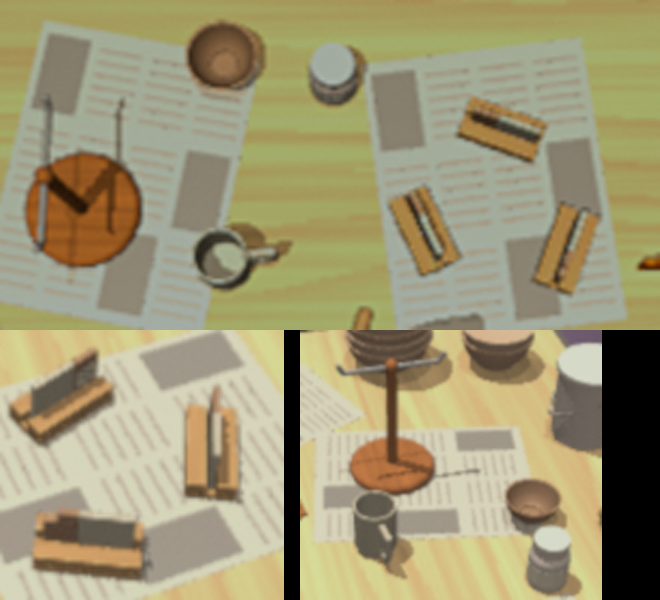

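Run:
```python
from h import *
f="top0.npz"
for n,u,v,z in [("A",367,158,.06),("B",341.7,191.7,.06),("C",389,197.3,.06),("jar",311,139,.085),("bowl",274,133,.042),("mugrim",274.5,200.5,.084),("handle end",291.5,199.5,.06),("post",214,173.5,.213),("armfar",215.5,148,.217),("armnear",213,197,.217),("foot",227.5,184.5,.016)]:print(n,ray(f,u,v,z).round(3))
for f in("top0.npz","side0.npz"):
    p,d,c=cloud(f)
    for n,x,y in [("A",ray("top0.npz",367,158,.06)[0],ray("top0.npz",367,158,.06)[1]),("B",*ray("top0.npz",341.7,191.7,.06)[:2]),("C",*ray("top0.npz",389,197.3,.06)[:2])]:
        m=(abs(c[...,0]-x)<.07)&(abs(c[...,1]-y)<.07)&(c[...,2]>.03)&(c[...,2]<.08)
        q=c[m];vv=np.linalg.svd(q[:,:2]-q[:,:2].mean(0))[2][0]
        print(f,n,len(q),q.mean(0).round(3),np.degrees(np.arctan2(vv[1],vv[0])).round(1),q[:,2].max())
    m=(c[...,0]>.25)&(c[...,0]<.65)&(c[...,1]>0)&(c[...,1]<.45)&(c[...,2]>.185)&(c[...,2]<.225)&(d>0)
    q=c[m];print(len(q));print(np.c_[np.argwhere(m)[:,::-1],q.round(3)][::max(1,len(q)//25)])
```

```text
A [ 0.608 -0.229  0.06 ]
B [ 0.486 -0.136  0.06 ]
C [ 0.465 -0.303  0.06 ]
jar [ 0.674 -0.028  0.085]
bowl [0.711 0.108 0.042]
mugrim [0.454 0.1   0.084]
handle end [0.46  0.043 0.06 ]
post [0.523 0.281 0.213]
armfar [0.606 0.278 0.217]
armnear [0.446 0.281 0.217]
foot [0.525 0.28  0.016]
top0.npz A 106 [ 0.62  -0.237  0.053] -111.2 0.07233630077965951
top0.npz B 76 [ 0.498 -0.136  0.056] -155.8 0.07075743861871152
top0.npz C 70 [ 0.469 -0.308  0.056] 157.7 0.07387068136128945
173
[[2.15e+02 1.46e+02 6.14e-01 2.80e-01 2.15e-01]
 [2.16e+02 1.48e+02 6.08e-01 2.78e-01 2.10e-01]
 [2.15e+02 1.51e+02 5.98e-01 2.81e-01 2.10e-01]
 [2.15e+02 1.53e+02 5.92e-01 2.81e-01 2.07e-01]
 [2.15e+02 1.55e+02 5.87e-01 2.82e-01 2.03e-01]
 [2.16e+02 1.57e+02 5.79e-01 2.78e-01 2.06e-01]
 [2.16e+02 1.60e+02 5.70e-01 2.78e-01 2.04e-01]
 [2.16e+02 1.63e+02 5.60e-01 2.78e-01 2.04e-01]
 [2.14e+02 1.66e+02 5.51e-01 2.85e-01 1.98e-01]
 [2.14e+02 1.68e+02 5.44e-01 2.85e-01 2.02e-01]
 [2.13e+02 1.70e+02 5.36e-01 2.86e-01 2.07e-01]
 [2.14e+02 1.71e+02 5.32e-01 2.82e-01 2.12e-01]
 [2.14e+02 1.72e+02 5.27e-01 2.80e-01 
[... 1576 characters left out ...]
5.64e-01 2.77e-01 2.01e-01]
 [2.99e+02 1.17e+02 4.51e-01 2.84e-01 2.12e-01]
 [3.15e+02 1.17e+02 5.05e-01 2.85e-01 2.02e-01]
 [3.22e+02 1.17e+02 5.25e-01 2.72e-01 2.07e-01]
 [2.41e+02 1.18e+02 2.66e-01 3.25e-01 2.13e-01]
 [3.04e+02 1.18e+02 4.67e-01 2.80e-01 2.08e-01]
 [3.11e+02 1.18e+02 4.90e-01 2.82e-01 2.03e-01]
 [3.18e+02 1.18e+02 5.13e-01 2.77e-01 2.02e-01]
 [2.39e+02 1.19e+02 2.59e-01 3.25e-01 2.10e-01]
 [3.03e+02 1.19e+02 4.64e-01 2.83e-01 2.03e-01]
 [3.10e+02 1.19e+02 4.86e-01 2.79e-01 2.01e-01]
 [2.37e+02 1.20e+02 2.52e-01 3.29e-01 2.05e-01]
 [3.03e+02 1.20e+02 4.63e-01 2.81e-01 2.01e-01]
 [2.38e+02 1.21e+02 2.55e-01 3.21e-01 2.06e-01]
 [2.37e+02 1.22e+02 2.51e-01 3.19e-01 2.04e-01]]
```

Request:
apply_moves(
  steps=[
    {"xyz": [0.01, 0.01, 0.04], "turn": [0, 0, 0]},
    {"xyz": [0.23, 0.28, 0.15], "turn": [0, 0, 0]},
    {"xyz": [0.23, 0.28, 0.15], "turn": [0, 0, 0]},
    {"xyz": [0.23, 0.28, 0.15], "turn": [0, 0, 0]},
    {"xyz": [0.23, 0.28, 0.15], "turn": [0, 0, 0]},
    {"xyz": [0.23, 0.28, 0.15], "turn": [0, 0, 0]},
    {"xyz": [0.23, 0.28, 0.15], "turn": [0, 0, 0]},
    {"xyz": [0.23, 0.28, 0.15], "turn": [0, 0, 0]},
  ],
  gripper=-1,
)

```text
time: 0.77
eef_pos: [0.3793, -0.3935, 0.3424]
tcp_rot: [2.059, 0.313, -2.06]
wrist_force: [1.6, -0.3, 0.1]
width: 0.0953
```

Request:
apply_moves(
  steps=[
    {"xyz": [0.04, 0.06, 0.02], "turn": [0, 0, 0]},
    {"xyz": [0.07, 0.12, 0.03], "turn": [0, 0, 0]},
    {"xyz": [0.07, 0.12, 0.03], "turn": [0, 0, 0]},
    {"xyz": [0.07, 0.12, 0.03], "turn": [0, 0, 0]},
    {"xyz": [0.07, 0.12, 0.03], "turn": [0, 0, 0]},
    {"xyz": [0.07, 0.12, 0.03], "turn": [0, 0, 0]},
  ],
)

```text
time: 1.27
eef_pos: [0.4488, -0.2747, 0.3721]
tcp_rot: [2.057, 0.315, -2.058]
wrist_force: [0.3, -0.1, -0.2]
width: 0.0951
```

```bash
cat >> h.py <<'E'
def snap(n,f):
    from workcell import cams,bot
    s=bot.sense();i=cams.camera_info(n);p,d=cams.snapshot(n);cv2.imwrite(f"pics/{f}.png",p[:,:,::-1])
    np.savez(f"{f}.npz",p=p,d=d,K=i["camera_matrix"],r=i["rvec"],t=i["tvec"])
    R=cv2.Rodrigues(s["tcp_rot"])[0];print("t",s["time"],"tcp",s["eef_pos"].round(4),"x",R[:,0].round(3),"y",R[:,1].round(3),"w",s["width"],"F",s["wrist_force"].round(1))
E
python3 -c "
from h import *;snap('wrist','w1')
p,d,K,R,t=load('w1.npz');print(-R.T@t,R)"
```

```text
t 1.2667 tcp [ 0.4488 -0.2747  0.3721] x [-0. -0. -1.] y [ 0.299 -0.954  0.   ] w 0.09508398532957317 F [ 0.3 -0.1 -0.2]
[ 0.52405918 -0.2520403   0.54200637] [[ 2.98951892e-01 -9.54267759e-01 -9.00787070e-04]
 [-9.17540248e-01 -2.87705048e-01  2.74491709e-01]
 [-2.62197749e-01 -8.12333071e-02 -9.61589044e-01]]
```

View pics/w1.png

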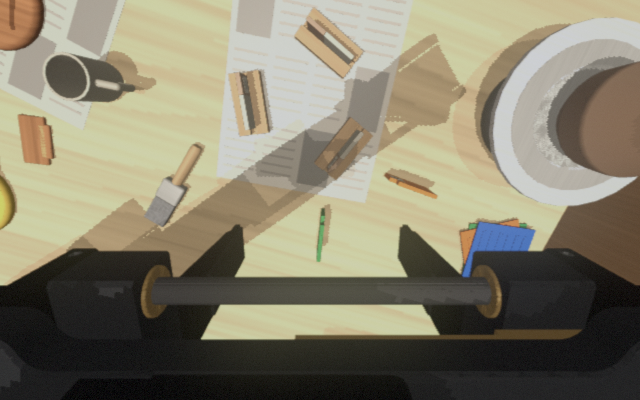

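```bash
python3 -c "
import cv2
a=cv2.imread('pics/w1.png')
import numpy as np
A=cv2.resize(a[0:85,285:370],(380,380),interpolation=cv2.INTER_CUBIC);B=cv2.resize(a[60:145,210:295],(380,380),interpolation=cv2.INTER_CUBIC)
C=cv2.resize(a[110:185,305:380],(220,220),interpolation=cv2.INTER_CUBIC)
C=np.clip(C*1.8,0,255).astype('uint8')
b=cv2.imread('pics/side0.png');D=cv2.resize(b[280:320,328:388],(330,220),interpolation=cv2.INTER_CUBIC);E=cv2.resize(b[228:268,322:372],(250,200),interpolation=cv2.INTER_CUBIC)
o=np.zeros((600,800,3),np.uint8);o[:380,:380]=A;o[:380,390:770]=B;o[380:,:220]=C;o[380:,220:550]=D;o[380:580,550:]=E
cv2.imwrite('pics/c2.png',o)"
```

```text
(no output)
```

View pics/c2.png

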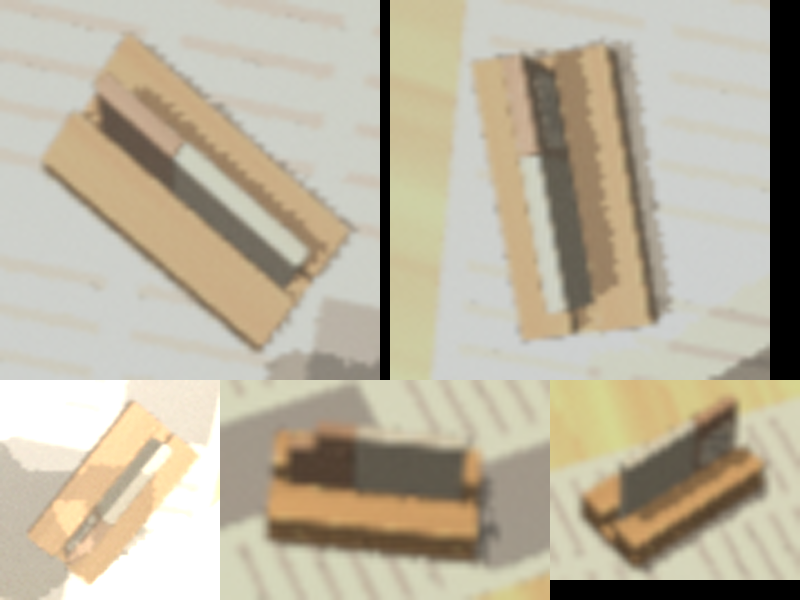

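Wrist-view candidates: A (329,43), B (250,103) and C (343,150). C fits: it is the only one with a step cut out of the bare end's upper corner, clear in the crop. Its label is on the face away from the side camera. Mug first.

Request:
apply_moves(
  steps=[
    {"xyz": [0, 0.24, -0.06], "turn": [0, 0, 0.95]},
    {"xyz": [0, 0.24, -0.06], "turn": [0, 0, 0.95]},
    {"xyz": [0, 0.24, -0.06], "turn": [0, 0, 0.95]},
    {"xyz": [0, 0.24, -0.06], "turn": [0, 0, 0.95]},
    {"xyz": [0, 0.24, -0.06], "turn": [0, 0, 0.95]},
    {"xyz": [0, 0.24, -0.06], "turn": [0, 0, 0.95]},
    {"xyz": [0, 0.24, -0.06], "turn": [0, 0, 0.95]},
    {"xyz": [0, 0.24, -0.06], "turn": [0, 0, 0.95]},
  ],
)

```text
time: 1.98
eef_pos: [0.4478, -0.0346, 0.3105]
tcp_rot: [1.434, 1.047, -1.437]
wrist_force: [0.2, -0.6, 1.2]
width: 0.0946
```

Request:
apply_moves(
  steps=[
    {"xyz": [0, 0.1, -0.05], "turn": [0, 0, 0.41]},
    {"xyz": [0, 0.1, -0.05], "turn": [0, 0, 0.41]},
    {"xyz": [0, 0.1, -0.05], "turn": [0, 0, 0.41]},
    {"xyz": [0, 0.1, -0.05], "turn": [0, 0, 0.41]},
    {"xyz": [0, 0.1, -0.05], "turn": [0, 0, 0.41]},
    {"xyz": [0, 0.1, -0.05], "turn": [0, 0, 0.41]},
  ],
)

```text
time: 2.48
eef_pos: [0.4486, 0.0636, 0.2617]
tcp_rot: [1.143, 1.25, -1.145]
wrist_force: [-0.4, 0.4, 0.2]
width: 0.0952
```

```bash
python3 -c "
from h import *;snap('wrist','w2')"
```

```text
t 2.4833 tcp [0.4486 0.0636 0.2617] x [-0.001 -0.001 -1.   ] y [ 0.996  0.088 -0.001] w 0.09523424475915558 F [-0.4  0.4  0.2]
```

View pics/w2.png

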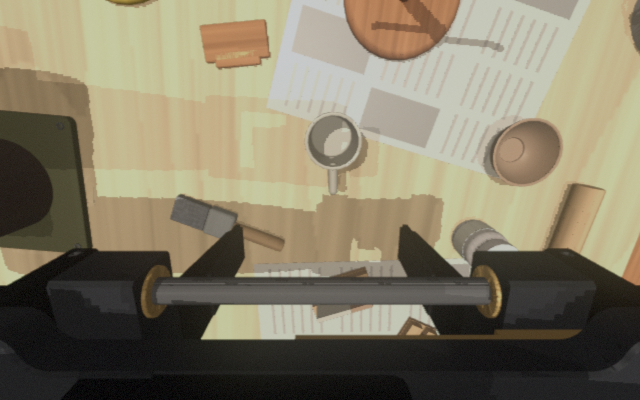

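```bash
python3 -c "
from h import *
a=ray('w2.npz',334.5,140,.084);b=ray('w2.npz',333.5,192,.05);c=ray('w2.npz',333.5,175,.062);print(a,b,c,np.degrees(np.arctan2(*(b-a)[1::-1])))
p,d,c=cloud('w2.npz')
m=(c[...,2]>.078)&(c[...,2]<.092)&(np.hypot(c[...,0]-.454,c[...,1]-.1)<.05)&(d>0)
q=c[m];A=np.c_[q[:,:2],np.ones(len(q))];s=np.linalg.lstsq(A,(q[:,:2]**2).sum(1),rcond=None)[0];print(len(q),s[:2]/2,np.sqrt(s[2]+(s[:2]**2).sum()/4))
m=(c[...,2]>.02)&(np.hypot(c[...,0]-s[0]/2,c[...,1]-s[1]/2)>.040)&(np.hypot(c[...,0]-s[0]/2,c[...,1]-s[1]/2)<.072)&(c[...,1]<s[1]/2)&(d>0)
q=c[m];print(len(q),q.mean(0),q.std(0))
"
```

```text
[0.46137774 0.10986855 0.084     ] [0.46863625 0.03971279 0.05      ] [0.46563718 0.0648038  0.062     ] -84.09303985068982
649 [0.45938447 0.10839635] 0.03059484133689573
37825 [0.4602738  0.08896743 0.36148482] [0.05100443 0.00969826 0.03030139]
```

Request:
apply_moves(
  steps=[
    {"xyz": [0.0115, 0.0455, -0.1], "turn": [0, 0, 0]},
    {"xyz": [0.0115, 0.0455, -0.1], "turn": [0, 0, 0]},
    {"xyz": [0.0115, 0.0455, -0.1], "turn": [0, 0, 0]},
    {"xyz": [0.0115, 0.0455, -0.13], "turn": [0, 0, 0]},
    {"xyz": [0.0115, 0.0455, -0.16], "turn": [0, 0, 0]},
    {"xyz": [0.0115, 0.0455, -0.19], "turn": [0, 0, 0]},
    {"xyz": [0.0115, 0.0455, -0.22], "turn": [0, 0, 0]},
    {"xyz": [0.0115, 0.0455, -0.22], "turn": [0, 0, 0]},
  ],
)

```text
time: 3.2
eef_pos: [0.4558, 0.1083, 0.0366]
tcp_rot: [1.138, 1.257, -1.153]
wrist_force: [-1.5, -0.4, -0.4]
width: 0.0951
```

Request:
apply_moves(
  steps=[
    {"xyz": [0, 0, 0], "turn": [0, 0, 0]},
    {"xyz": [0, 0, 0], "turn": [0, 0, 0]},
    {"xyz": [0, 0, 0], "turn": [0, 0, 0]},
    {"xyz": [0, 0, 0], "turn": [0, 0, 0]},
    {"xyz": [0, 0, 0], "turn": [0, 0, 0]},
    {"xyz": [0, 0, 0], "turn": [0, 0, 0]},
    {"xyz": [0, 0, 0], "turn": [0, 0, 0]},
    {"xyz": [0, 0, 0], "turn": [0, 0, 0]},
  ],
  gripper=1,
  newtons=20,
)

```text
time: 3.87
eef_pos: [0.4609, 0.1103, 0.0438]
tcp_rot: [1.142, 1.25, -1.141]
wrist_force: [-2.9, -0.4, 7.4]
width: 0.0644
```

```bash
python3 -c "
from h import *;snap('wrist','w3')"
```

```text
t 3.8667 tcp [0.4609 0.1103 0.0438] x [ 0.002  0.    -1.   ] y [0.996 0.091 0.002] w 0.06442832583782063 F [-2.9 -0.4  7.4]
```

Request:
apply_moves(
  steps=[
    {"xyz": [0, 0, 0.02], "turn": [0, 0, 0]},
    {"xyz": [0, 0, 0.05], "turn": [0, 0, 0]},
    {"xyz": [0, 0, 0.08], "turn": [0, 0, 0]},
    {"xyz": [-0.02, 0, 0.11], "turn": [0, 0, 0]},
    {"xyz": [-0.05, 0.01, 0.14], "turn": [0, 0, -0.05]},
    {"xyz": [-0.08, 0.02, 0.167], "turn": [0, 0, -0.11]},
    {"xyz": [-0.08, 0.05, 0.167], "turn": [0, 0, -0.11]},
    {"xyz": [-0.08, 0.08, 0.167], "turn": [0, 0, -0.11]},
  ],
)

```text
time: 4.58
eef_pos: [0.3805, 0.1912, 0.2135]
tcp_rot: [1.231, 1.195, -1.216]
wrist_force: [0.8, 0.2, -2.1]
width: 0.0641
```

Request:
apply_moves(
  steps=[
    {"xyz": [0, 0.03, 0], "turn": [0, 0, 0]},
    {"xyz": [0, 0.06, 0], "turn": [0, 0, 0]},
    {"xyz": [0, 0.09, 0], "turn": [0, 0, 0]},
    {"xyz": [0, 0.115, 0], "turn": [0, 0, 0]},
    {"xyz": [0, 0.13, 0], "turn": [0, 0, 0]},
    {"xyz": [0, 0.136, 0], "turn": [0, 0, 0]},
    {"xyz": [0, 0.136, 0], "turn": [0, 0, 0]},
    {"xyz": [0, 0.136, 0], "turn": [0, 0, 0]},
  ],
)

```text
time: 5.25
eef_pos: [0.3799, 0.3257, 0.2088]
tcp_rot: [1.222, 1.2, -1.224]
wrist_force: [-0.1, 0.2, -2.8]
width: 0.0641
```

```bash
python3 -c "
from h import *;snap('side','s4');snap('wrist','w4');snap('top','t4')
a=cv2.imread('pics/w4.png');b=cv2.imread('pics/s4.png');c=cv2.imread('pics/t4.png')
o=np.zeros((600,800,3),np.uint8);o[:300,:480]=cv2.resize(a,(480,300),interpolation=cv2.INTER_AREA)
o[300:600,:400]=cv2.resize(b[80:200,240:400],(400,300),interpolation=cv2.INTER_CUBIC);o[300:600,400:]=cv2.resize(c[120:270,150:350],(400,300),interpolation=cv2.INTER_CUBIC)
cv2.imwrite('pics/v4.png',o)"
```

```text
t 5.25 tcp [0.3799 0.3257 0.2088] x [-0.001 -0.001 -1.   ] y [ 1.    -0.019 -0.001] w 0.06409033851818947 F [-0.1  0.2 -2.8]
t 5.3 tcp [0.38   0.3254 0.2089] x [-0.    -0.001 -1.   ] y [ 1.    -0.019 -0.   ] w 0.06409861992361875 F [ 0.1 -0.5 -2.5]
t 5.35 tcp [0.3801 0.3252 0.209 ] x [-0.    -0.001 -1.   ] y [ 1.   -0.02 -0.  ] w 0.06419448381934044 F [ 0.2  0.1 -1.3]
```

View pics/v4.png

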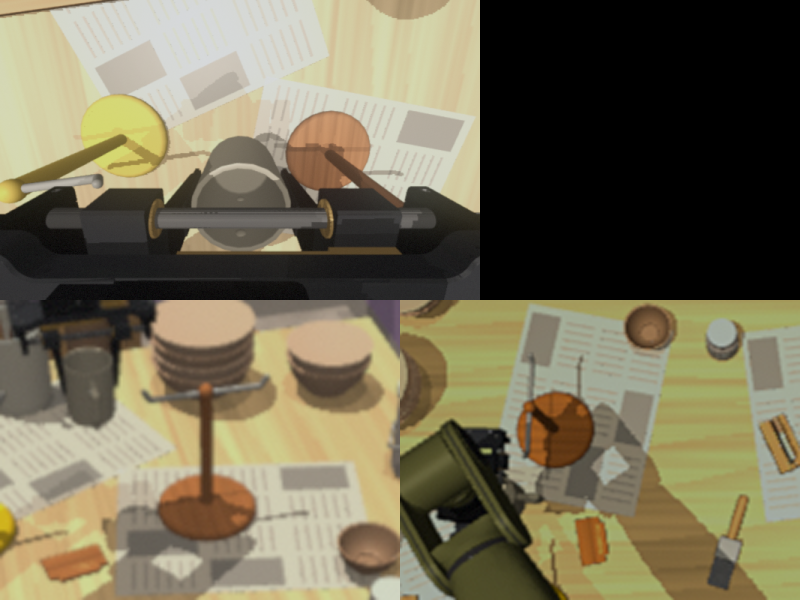

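```bash
python3 -c "
from h import *
for f in ('s4','w4'):
  p,d,c=cloud(f+'.npz')
  m=(abs(c[...,0]-.38)<.03)&(c[...,1]>.24)&(c[...,1]<.291)&(c[...,2]>.14)&(c[...,2]<.26)&(d>0)
  print(f);print(np.c_[np.argwhere(m)[:,::-1],c[m].round(3)][::max(1,m.sum()//40)])
  m=(abs(c[...,0]-.38)<.04)&(c[...,1]>.28)&(c[...,1]<.37)&(c[...,2]>.235)&(c[...,2]<.27)&(d>0);print(m.sum(),np.median(c[m],0),c[m].min(0),c[m].max(0))
"
```

```text
s4
[[2.78e+02 1.09e+02 3.85e-01 2.91e-01 2.49e-01]
 [2.79e+02 1.10e+02 3.88e-01 2.90e-01 2.45e-01]
 [2.77e+02 1.11e+02 3.81e-01 2.88e-01 2.44e-01]
 [2.81e+02 1.11e+02 3.94e-01 2.90e-01 2.40e-01]
 [2.76e+02 1.12e+02 3.77e-01 2.86e-01 2.42e-01]
 [2.75e+02 1.13e+02 3.74e-01 2.88e-01 2.37e-01]
 [2.77e+02 1.13e+02 3.80e-01 2.80e-01 2.41e-01]
 [2.75e+02 1.14e+02 3.74e-01 2.90e-01 2.32e-01]
 [2.77e+02 1.14e+02 3.79e-01 2.79e-01 2.38e-01]
 [2.76e+02 1.15e+02 3.75e-01 2.76e-01 2.37e-01]
 [2.78e+02 1.15e+02 3.80e-01 2.65e-01 2.43e-01]
 [2.77e+02 1.16e+02 3.78e-01 2.70e-01 2.37e-01]
 [2.79e+02 1.16e+02 3.84e-01 2.68e-01 2.37e-01]
 [2.76e+02 1.17e+02 3.74e-01 2.70e-01 2.34e-01]
 [2.78e+02 1.17e+02 3.80e-01 2.63e-01 2.37e-01]
 [2.75e+02 1.18e+02 3.73e-01 2.88e-01 2.19e-01]
 [2.77e+02 1.18e+02 3.76e-01 2.61e-01 2.36e-01]
 [2.79e+02 1.18e+02 3.82e-01 2.59e-01 2.36e-01]
 [2.78e+02 1.19e+02 3.78e-01 2.55e-01 2.35e-01]
 [2.74e+02 1.20e+02 3.69e-01 2.88e-01 2.12e-01]
 [2.78e+02 1.20e+02 3.78e-01 2.58e-01 2.29e-01]
 [2.75e+02 1.21e+02 3.72e-01 2.90e-01 2.06e-01]
 [2.77e+02 1.21e+02 3.75e-01 2.62e-01 2.2
[... 778 characters left out ...]
.74e+02 1.29e+02 3.66e-01 2.91e-01 1.75e-01]
 [2.78e+02 1.29e+02 3.76e-01 2.62e-01 1.93e-01]
 [2.80e+02 1.29e+02 3.83e-01 2.64e-01 1.90e-01]
 [2.79e+02 1.30e+02 3.79e-01 2.67e-01 1.85e-01]
 [2.78e+02 1.31e+02 3.76e-01 2.69e-01 1.80e-01]]
235 [0.37967293 0.31570434 0.24461433] [0.3400524  0.28032457 0.23516335] [0.41996195 0.35797575 0.26885729]
w4
[[3.20e+02 3.34e+02 3.80e-01 2.91e-01 2.48e-01]
 [3.26e+02 3.34e+02 3.83e-01 2.91e-01 2.48e-01]
 [3.33e+02 3.34e+02 3.87e-01 2.91e-01 2.48e-01]
 [3.34e+02 3.34e+02 3.87e-01 2.91e-01 2.48e-01]
 [3.35e+02 3.34e+02 3.88e-01 2.91e-01 2.48e-01]]
6528 [0.37956248 0.33458681 0.24819804] [0.34000829 0.29060874 0.23500281] [0.41996146 0.35632492 0.26995001]
```

Request:
apply_moves(
  steps=[
    {"xyz": [0.015, 0, 0], "turn": [0, 0, 0]},
    {"xyz": [0.03, 0, 0], "turn": [0, 0, 0]},
    {"xyz": [0.045, 0, 0], "turn": [0, 0, 0]},
    {"xyz": [0.06, 0, 0], "turn": [0, 0, 0]},
    {"xyz": [0.075, 0, 0], "turn": [0, 0, 0]},
    {"xyz": [0.09, 0, 0], "turn": [0, 0, 0]},
    {"xyz": [0.092, 0, 0], "turn": [0, 0, 0]},
    {"xyz": [0.092, 0, 0], "turn": [0, 0, 0]},
  ],
)

```text
time: 6.07
eef_pos: [0.4726, 0.3253, 0.2092]
tcp_rot: [1.224, 1.199, -1.225]
wrist_force: [-0.2, 1.0, -1.2]
width: 0.0643
```

Request:
apply_moves(
  steps=[
    {"xyz": [0, 0, -0.005], "turn": [0, 0, 0]},
    {"xyz": [0, 0, -0.01], "turn": [0, 0, 0]},
    {"xyz": [0, 0, -0.015], "turn": [0, 0, 0]},
    {"xyz": [0, 0, -0.018], "turn": [0, 0, 0]},
    {"xyz": [0, 0, -0.02], "turn": [0, 0, 0]},
    {"xyz": [0, 0, -0.021], "turn": [0, 0, 0]},
    {"xyz": [0, 0, -0.021], "turn": [0, 0, 0]},
    {"xyz": [0, 0, -0.021], "turn": [0, 0, 0]},
  ],
)

```text
time: 6.73
eef_pos: [0.4721, 0.3263, 0.1884]
tcp_rot: [1.223, 1.2, -1.223]
wrist_force: [0.1, -0.4, -2.3]
width: 0.0638
```

```bash
python3 -c "
from h import *;snap('side','s5');snap('wrist','w5')
p,d,c=cloud('s5.npz')
m=(abs(c[...,0]-.473)<.03)&(c[...,1]>.24)&(c[...,1]<.268)&(c[...,2]>.12)&(c[...,2]<.26)&(d>0)
print(m.sum(),c[m].mean(0),c[m].min(0),c[m].max(0))
a=cv2.imread('pics/s5.png')[85:185,250:390];cv2.imwrite('pics/v5.png',cv2.resize(a,(700,500),interpolation=cv2.INTER_CUBIC))"
```

```text
t 6.7333 tcp [0.4721 0.3263 0.1884] x [ 0.  0. -1.] y [ 1.    -0.019  0.   ] w 0.0638357089128436 F [ 0.1 -0.4 -2.3]
t 6.7833 tcp [0.4722 0.3263 0.1885] x [ 0.  0. -1.] y [ 1.    -0.019  0.   ] w 0.06405197017883744 F [ 0.  -0.4 -1.9]
50 [0.47045184 0.26069271 0.19675523] [0.46515112 0.25499159 0.16495433] [0.47613589 0.26787228 0.22089988]
```

View pics/v5.png

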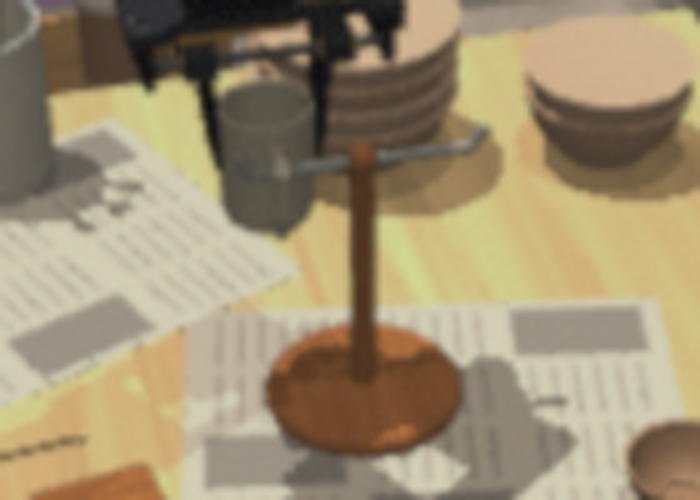

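Request:
apply_moves(
  steps=[
    {"xyz": [0, 0, -0.001], "turn": [0, 0, 0]},
    {"xyz": [0, 0, -0.002], "turn": [0, 0, 0]},
    {"xyz": [0, 0, -0.002], "turn": [0, 0, 0]},
    {"xyz": [0, 0, -0.002], "turn": [0, 0, 0]},
  ],
)

```text
time: 7.17
eef_pos: [0.472, 0.3262, 0.1861]
tcp_rot: [1.223, 1.2, -1.223]
wrist_force: [0.3, -0.1, -1.8]
width: 0.0642
```

Request:
apply_moves(
  steps=[
    {"xyz": [0, 0, 0], "turn": [0, 0, 0]},
    {"xyz": [0, 0, 0], "turn": [0, 0, 0]},
    {"xyz": [0, 0, 0], "turn": [0, 0, 0]},
    {"xyz": [0, 0, 0], "turn": [0, 0, 0]},
    {"xyz": [0, 0, 0], "turn": [0, 0, 0]},
    {"xyz": [0, 0, 0], "turn": [0, 0, 0]},
    {"xyz": [0, 0, 0], "turn": [0, 0, 0]},
    {"xyz": [0, 0, 0], "turn": [0, 0, 0]},
  ],
  gripper=-1,
)

```text
time: 7.83
eef_pos: [0.4721, 0.3262, 0.1863]
tcp_rot: [1.223, 1.2, -1.223]
wrist_force: [-0.4, -0.2, -0.1]
width: 0.095
```

Request:
apply_moves(
  steps=[
    {"xyz": [0, 0, 0.02], "turn": [0, 0, 0]},
    {"xyz": [0, 0, 0.05], "turn": [0, 0, 0]},
    {"xyz": [0, 0, 0.08], "turn": [0, 0, 0]},
    {"xyz": [0, 0, 0.11], "turn": [0, 0, 0]},
    {"xyz": [0, 0, 0.14], "turn": [0, 0, 0]},
    {"xyz": [0, 0, 0.17], "turn": [0, 0, 0]},
    {"xyz": [0, 0, 0.18], "turn": [0, 0, 0]},
    {"xyz": [0, 0, 0.18], "turn": [0, 0, 0]},
  ],
)

```text
time: 8.5
eef_pos: [0.4731, 0.3268, 0.3702]
tcp_rot: [1.228, 1.198, -1.217]
wrist_force: [-0.9, -0.4, -0.6]
width: 0.095
```

```bash
cat >> h.py <<'E'
def mug(f):
    p,d,c=cloud(f+'.npz')
    m=(abs(c[...,0]-.47)<.045)&(abs(c[...,1]-.28)<.07)&(c[...,2]>.09)&(c[...,2]<.19)&(d>0)
    print("mug pts",m.sum(),c[m].mean(0).round(3),c[m].min(0).round(3),c[m].max(0).round(3))
E
python3 -c "
from h import *;snap('side','s6');mug('s6')"
```

```text
t 8.5 tcp [0.4731 0.3268 0.3702] x [ 0.006  0.003 -1.   ] y [ 1.    -0.019  0.006] w 0.09503797384159568 F [-0.9 -0.4 -0.6]
mug pts 462 [0.467 0.27  0.157] [0.439 0.239 0.102] [0.504 0.328 0.19 ]
```

Request:
apply_moves(
  steps=[
    {"xyz": [0, -0.3, 0], "turn": [0, 0, 0.7]},
    {"xyz": [0, -0.3, 0], "turn": [0, 0, 0.7]},
    {"xyz": [0, -0.3, 0], "turn": [0, 0, 0.7]},
    {"xyz": [0, -0.3, 0], "turn": [0, 0, 0.7]},
    {"xyz": [0, -0.3, 0], "turn": [0, 0, 0.7]},
    {"xyz": [0, -0.3, 0], "turn": [0, 0, 0.7]},
    {"xyz": [0, -0.3, 0], "turn": [0, 0, 0.7]},
    {"xyz": [0, -0.3, 0], "turn": [0, 0, 0.7]},
  ],
)

```text
time: 9.22
eef_pos: [0.4708, 0.0237, 0.3626]
tcp_rot: [0.693, 1.461, -0.697]
wrist_force: [1.0, 0.3, 0.3]
width: 0.0951
```

Request:
apply_moves(
  steps=[
    {"xyz": [0.01, -0.28, -0.12], "turn": [0, 0, 0.45]},
    {"xyz": [0.01, -0.28, -0.12], "turn": [0, 0, 0.45]},
    {"xyz": [0.01, -0.28, -0.12], "turn": [0, 0, 0.45]},
    {"xyz": [0.01, -0.28, -0.12], "turn": [0, 0, 0.45]},
    {"xyz": [0.01, -0.28, -0.12], "turn": [0, 0, 0.45]},
    {"xyz": [0.01, -0.28, -0.12], "turn": [0, 0, 0.45]},
    {"xyz": [0.01, -0.28, -0.12], "turn": [0, 0, 0.45]},
    {"xyz": [0.01, -0.28, -0.12], "turn": [0, 0, 0.45]},
  ],
)

```text
time: 9.88
eef_pos: [0.4796, -0.2556, 0.2403]
tcp_rot: [0.348, 1.55, -0.345]
wrist_force: [-0.5, -0.8, -0.1]
width: 0.0949
```

```bash
python3 -c "
from h import *;snap('wrist','w7')"
```

```text
t 9.8833 tcp [ 0.4796 -0.2556  0.2403] x [-0.007  0.003 -1.   ] y [0.428 0.904 0.   ] w 0.09486682781606319 F [-0.5 -0.8 -0.1]
```

Request:
apply_moves(
  steps=[
    {"xyz": [0.004, -0.03, -0.01], "turn": [0, 0, 0.03]},
    {"xyz": [0.007, -0.058, -0.02], "turn": [0, 0, 0.055]},
    {"xyz": [0.007, -0.058, -0.02], "turn": [0, 0, 0.055]},
    {"xyz": [0.007, -0.058, -0.02], "turn": [0, 0, 0.055]},
    {"xyz": [0.007, -0.058, -0.02], "turn": [0, 0, 0.055]},
    {"xyz": [0.007, -0.058, -0.02], "turn": [0, 0, 0.055]},
  ],
)

```text
time: 10.43
eef_pos: [0.4889, -0.3106, 0.2256]
tcp_rot: [0.302, 1.551, -0.301]
wrist_force: [-0.6, 0.6, 0.9]
width: 0.0951
```

```bash
python3 -c "
from h import *;snap('wrist','w8');cv2.imwrite('pics/w8c.png',cv2.resize(cv2.imread('pics/w8.png')[80:300,200:440],(720,660))[:600])
p,d,c=cloud('w8.npz')
m=(np.hypot(c[...,0]-.47,c[...,1]+.31)<.07)&(c[...,2]>.055)&(c[...,2]<.075)&(d>0)
q=c[m];mu=q.mean(0);v=np.linalg.svd(q[:,:2]-mu[:2])[2][0];s=(q[:,:2]-mu[:2])@v;print(m.sum(),mu,np.degrees(np.arctan2(v[1],v[0])),np.percentile(s,[0,2,98,100]),np.argwhere(m).min(0),np.argwhere(m).max(0))
"
```

```text
t 10.4333 tcp [ 0.4889 -0.3106  0.2256] x [-0.001  0.001 -1.   ] y [0.375 0.927 0.001] w 0.09506073307230742 F [-0.6  0.6  0.9]
386 [ 0.47758141 -0.31005571  0.06376177] -20.92684068354949 [-0.03414483 -0.03300782  0.0345314   0.03608204] [140 314] [202 320]
```

View pics/w8c.png

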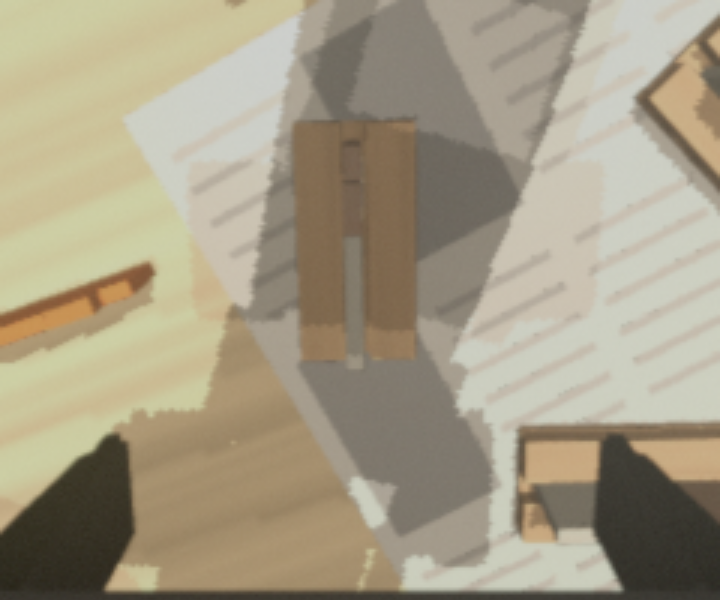

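```bash
cat > t.py <<'E'
from h import *
import sys
from workcell import bot
f=sys.argv[1];s=bot.sense()
p,d,K,R,t=load(f+'.npz');o=-R.T@t;T=cv2.Rodrigues(s["tcp_rot"])[0]
print("cam in tool",(T.T@(o-s["eef_pos"])).round(4),"K cx",K[0,2],"optical axis in tool",(T.T@R[2]).round(3))
p,d,c=cloud(f+'.npz')
m=(np.hypot(c[...,0]-.4715,c[...,1]+.3078)<.06)&(c[...,2]>.054)&(c[...,2]<.078)&(d>0)
e=[]
for r in range(*np.argwhere(m)[:,0][[0,-1]]):
    u=np.flatnonzero(m[r])
    if 3<len(u)<30:e.append(ray(f+'.npz',u.mean(),r,.064))
e=np.array(e);mu=e.mean(0);v=np.linalg.svd(e[:,:2]-mu[:2])[2][0];v*=np.sign(v[0])
print("top edge",mu.round(4),"ang",np.degrees(np.arctan2(v[1],v[0])),"len",np.ptp(e[:,:2]@v))
c0=mu[:2]-.0065*v;g=c0+.018*v;n=np.array([-v[1],v[0]]);D=g-s["eef_pos"][:2]
print("centre",c0,"grasp",g,"shift",D,"lateral",D@n,"along",D@v,"turn",np.arctan2(n[1],n[0])-np.arctan2(T[1,1],T[0,1]))
E
python3 t.py w8
```

```text
cam in tool [-0.1695 -0.0003 -0.0768] K cx 320.821500154314 optical axis in tool [0.961 0.002 0.275]
top edge [ 0.4773 -0.31    0.064 ] ang -20.879005739964224 len 0.06823657241278158
centre [ 0.47124162 -0.30763481] grasp [ 0.48805965 -0.31404993] shift [-0.00107821 -0.00336442] lateral -0.0035277604271461535 along 0.00019165401730634132 turn 0.01935067724683126
```

Request:
apply_moves(
  steps=[
    {"xyz": [-0.001, -0.0034, -0.03], "turn": [0, 0, 0.019]},
    {"xyz": [-0.001, -0.0034, -0.06], "turn": [0, 0, 0.019]},
    {"xyz": [-0.001, -0.0034, -0.09], "turn": [0, 0, 0.019]},
    {"xyz": [-0.001, -0.0034, -0.115], "turn": [0, 0, 0.019]},
    {"xyz": [-0.001, -0.0034, -0.125], "turn": [0, 0, 0.019]},
    {"xyz": [-0.001, -0.0034, -0.125], "turn": [0, 0, 0.019]},
    {"xyz": [-0.001, -0.0034, -0.125], "turn": [0, 0, 0.019]},
    {"xyz": [-0.001, -0.0034, -0.125], "turn": [0, 0, 0.019]},
  ],
)

```text
time: 11.15
eef_pos: [0.4895, -0.3159, 0.1038]
tcp_rot: [0.285, 1.548, -0.288]
wrist_force: [1.0, 0.9, 0.2]
width: 0.095
```

```bash
python3 -c "
from h import *;snap('wrist','w9')";python3 t.py w9
```

```text
t 11.15 tcp [ 0.4895 -0.3159  0.1038] x [ 0.003 -0.002 -1.   ] y [ 0.357  0.934 -0.001] w 0.09499009812540862 F [1.  0.9 0.2]
cam in tool [-0.1698 -0.0002 -0.0768] K cx 320.821500154314 optical axis in tool [0.961 0.002 0.276]
top edge [ 0.4765 -0.3098  0.064 ] ang -21.264200396882753 len 0.07061935410812292
centre [ 0.47045964 -0.30744716] grasp [ 0.48723416 -0.31397521] shift [-0.00232409  0.00210361] lateral 0.0011175197951903914 along -0.002928773227845003 turn -0.00562490562368434
```

Request:
apply_moves(
  steps=[
    {"xyz": [0, 0, 0], "turn": [0, 0, 0]},
    {"xyz": [0, 0, 0], "turn": [0, 0, 0]},
    {"xyz": [0, 0, 0], "turn": [0, 0, 0]},
    {"xyz": [0, 0, 0], "turn": [0, 0, 0]},
  ],
)

```text
time: 11.53
eef_pos: [0.4883, -0.3154, 0.1018]
tcp_rot: [0.287, 1.551, -0.287]
wrist_force: [-0.2, 0.2, 0.9]
width: 0.0952
```

```bash
python3 -c "
from h import *;snap('wrist','w10')";python3 t.py w10
```

```text
t 11.5333 tcp [ 0.4883 -0.3154  0.1018] x [ 0.001 -0.001 -1.   ] y [ 0.358  0.934 -0.   ] w 0.09518091970430767 F [-0.2  0.2  0.9]
cam in tool [-0.1702 -0.0003 -0.0766] K cx 320.821500154314 optical axis in tool [0.961 0.002 0.277]
top edge [ 0.4768 -0.3099  0.064 ] ang -21.27869511745705 len 0.07031809743653328
centre [ 0.47077072 -0.30752911] grasp [ 0.48754359 -0.31406139] shift [-0.00066873  0.0012829 ] lateral 0.0009527529391927092 along -0.0010887141561426905 turn -0.005524391140214302
```

Request:
apply_moves(
  steps=[
    {"xyz": [0, 0.001, -0.02], "turn": [0, 0, -0.005]},
    {"xyz": [0, 0.001, -0.04], "turn": [0, 0, -0.005]},
    {"xyz": [0, 0.001, -0.055], "turn": [0, 0, -0.005]},
    {"xyz": [0, 0.001, -0.065], "turn": [0, 0, -0.005]},
    {"xyz": [0, 0.001, -0.07], "turn": [0, 0, -0.005]},
    {"xyz": [0, 0.001, -0.07], "turn": [0, 0, -0.005]},
    {"xyz": [0, 0.001, -0.07], "turn": [0, 0, -0.005]},
    {"xyz": [0, 0.001, -0.07], "turn": [0, 0, -0.005]},
  ],
)

```text
time: 12.25
eef_pos: [0.4889, -0.3148, 0.0325]
tcp_rot: [0.29, 1.549, -0.292]
wrist_force: [0.5, -0.4, 0.2]
width: 0.0947
```

Request:
apply_moves(
  steps=[
    {"xyz": [0, 0, 0], "turn": [0, 0, 0]},
    {"xyz": [0, 0, 0], "turn": [0, 0, 0]},
    {"xyz": [0, 0, 0], "turn": [0, 0, 0]},
    {"xyz": [0, 0, 0], "turn": [0, 0, 0]},
    {"xyz": [0, 0, 0], "turn": [0, 0, 0]},
    {"xyz": [0, 0, 0], "turn": [0, 0, 0]},
    {"xyz": [0, 0, 0], "turn": [0, 0, 0]},
    {"xyz": [0, 0, 0], "turn": [0, 0, 0]},
  ],
  gripper=1,
  newtons=15,
)

```text
time: 12.92
eef_pos: [0.488, -0.3142, 0.0312]
tcp_rot: [0.291, 1.551, -0.291]
wrist_force: [0.3, -0.6, -0.0]
width: 0.047
```

Request:
apply_moves(
  steps=[
    {"xyz": [0, 0, 0], "turn": [0, 0, 0]},
    {"xyz": [0, 0, 0], "turn": [0, 0, 0]},
    {"xyz": [0, 0, 0], "turn": [0, 0, 0]},
    {"xyz": [0, 0, 0], "turn": [0, 0, 0]},
    {"xyz": [0, 0, 0], "turn": [0, 0, 0]},
    {"xyz": [0, 0, 0], "turn": [0, 0, 0]},
  ],
)

```text
time: 13.42
eef_pos: [0.4881, -0.3142, 0.0312]
tcp_rot: [0.291, 1.551, -0.291]
wrist_force: [0.4, -0.4, 0.1]
width: 0.0074
```

Request:
apply_moves(
  steps=[
    {"xyz": [0, 0, 0], "turn": [0, 0, 0]},
    {"xyz": [0, 0, 0], "turn": [0, 0, 0]},
    {"xyz": [0, 0, 0], "turn": [0, 0, 0]},
    {"xyz": [0, 0, 0.005], "turn": [0, 0, 0]},
    {"xyz": [0, 0, 0.012], "turn": [0, 0, 0]},
    {"xyz": [0, 0, 0.02], "turn": [0, 0, 0]},
    {"xyz": [0, 0, 0.03], "turn": [0, 0, 0]},
    {"xyz": [0, 0, 0.04], "turn": [0, 0, 0]},
  ],
  newtons=30,
)

```text
time: 14.08
eef_pos: [0.4883, -0.3144, 0.0727]
tcp_rot: [0.291, 1.55, -0.291]
wrist_force: [-0.2, -0.4, -0.2]
width: 0.0066
```

Request:
apply_moves(
  steps=[
    {"xyz": [0, 0, 0.03], "turn": [0, 0, 0]},
    {"xyz": [0, 0, 0.06], "turn": [0, 0, 0]},
    {"xyz": [0, 0, 0.09], "turn": [0, 0, 0]},
    {"xyz": [0, 0, 0.12], "turn": [0, 0, 0]},
    {"xyz": [0, 0, 0.15], "turn": [0, 0, 0]},
    {"xyz": [0, 0, 0.18], "turn": [0, 0, 0]},
    {"xyz": [0, 0, 0.21], "turn": [0, 0, 0]},
    {"xyz": [0, 0, 0.23], "turn": [0, 0, 0]},
  ],
)

```text
time: 14.75
eef_pos: [0.4886, -0.3146, 0.3065]
tcp_rot: [0.289, 1.546, -0.293]
wrist_force: [-0.1, -0.9, 0.1]
width: 0.0067
```

Request:
apply_moves(
  steps=[
    {"xyz": [0, 0, 0.005], "turn": [0.093, -0.036, 0]},
    {"xyz": [0, 0, 0.01], "turn": [0.187, -0.072, 0]},
    {"xyz": [0, 0, 0.015], "turn": [0.28, -0.108, 0]},
    {"xyz": [0, 0, 0.02], "turn": [0.373, -0.144, 0]},
    {"xyz": [0, 0, 0.02], "turn": [0.467, -0.18, 0]},
    {"xyz": [0, 0, 0.02], "turn": [0.56, -0.216, 0]},
    {"xyz": [0, 0, 0.02], "turn": [0.653, -0.252, 0]},
    {"xyz": [0, 0, 0.02], "turn": [0.747, -0.288, 0]},
  ],
)

```text
time: 15.42
eef_pos: [0.488, -0.3149, 0.3233]
tcp_rot: [0.875, 1.316, 0.34]
wrist_force: [-1.0, 0.5, -0.3]
width: 0.0067
```

Request:
apply_moves(
  steps=[
    {"xyz": [0, 0, 0], "turn": [0.06, -0.023, 0]},
    {"xyz": [0, 0, 0], "turn": [0.12, -0.046, 0]},
    {"xyz": [0, 0, 0], "turn": [0.12, -0.046, 0]},
    {"xyz": [0, 0, 0], "turn": [0.12, -0.046, 0]},
    {"xyz": [0, 0, 0], "turn": [0.12, -0.046, 0]},
    {"xyz": [0, 0, 0], "turn": [0.12, -0.046, 0]},
    {"xyz": [0, 0, 0], "turn": [0.12, -0.046, 0]},
    {"xyz": [0, 0, 0], "turn": [0.12, -0.046, 0]},
  ],
)

```text
time: 16.08
eef_pos: [0.4884, -0.3139, 0.3222]
tcp_rot: [0.959, 1.266, 0.438]
wrist_force: [-0.3, 0.0, -0.2]
width: 0.0066
```

```bash
python3 -c "
from h import *;snap('side','s11');snap('wrist','w11');snap('top','t11');mug('s11')
from workcell import bot;s=bot.sense();print(s['joint_pos'].round(2))
a=cv2.imread('pics/w11.png');b=cv2.imread('pics/s11.png');c=cv2.imread('pics/t11.png')
o=np.zeros((600,800,3),np.uint8);o[:300,:480]=cv2.resize(a,(480,300),interpolation=cv2.INTER_AREA)
o[:300,480:]=cv2.resize(b[80:200,260:388],(320,300));o[300:600,:400]=cv2.resize(b[180:360,260:500],(400,300),interpolation=cv2.INTER_CUBIC);o[300:600,400:]=cv2.resize(c[100:280,200:440],(400,300),interpolation=cv2.INTER_CUBIC)
cv2.imwrite('pics/v11.png',o)"
```

```text
t 16.0833 tcp [ 0.4884 -0.3139  0.3222] x [ 0.288  0.747 -0.6  ] y [0.217 0.559 0.8  ] w 0.006588087533633493 F [-0.3  0.  -0.2]
t 16.1333 tcp [ 0.4883 -0.3139  0.322 ] x [ 0.288  0.747 -0.6  ] y [0.217 0.559 0.8  ] w 0.0071009137518914705 F [0.2 0.3 0.2]
t 16.1833 tcp [ 0.4883 -0.314   0.3217] x [ 0.288  0.747 -0.599] y [0.217 0.558 0.801] w 0.006990536751946344 F [ 0.1 -0.1 -0.6]
mug pts 452 [0.467 0.272 0.158] [0.438 0.239 0.102] [0.504 0.33  0.189]
[-1.    0.17  1.62  0.75  1.91 -2.15]
```

View pics/v11.png

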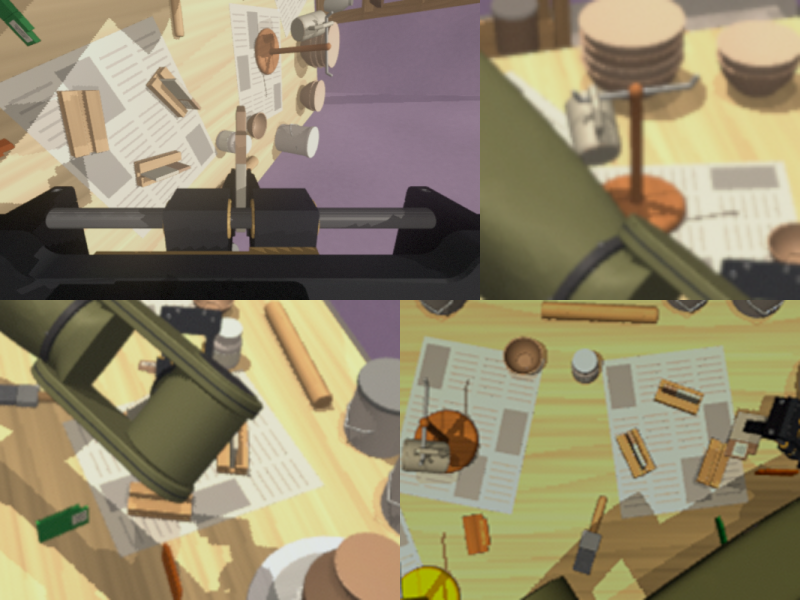

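Request:
apply_moves(
  steps=[
    {"xyz": [0, 0, 0], "turn": [0, 0, 0]},
    {"xyz": [0, 0, 0], "turn": [0, 0, 0]},
    {"xyz": [0, 0, 0], "turn": [0, 0, 0]},
    {"xyz": [0, 0, 0], "turn": [0, 0, 0]},
    {"xyz": [0, 0, 0], "turn": [0, 0, 0]},
    {"xyz": [0, 0, 0], "turn": [0, 0, 0]},
    {"xyz": [0, 0, 0], "turn": [0, 0, 0]},
    {"xyz": [0, 0, 0], "turn": [0, 0, 0]},
  ],
)

```text
time: 16.9
eef_pos: [0.4881, -0.3142, 0.3212]
tcp_rot: [0.962, 1.267, 0.438]
wrist_force: [0.1, 0.2, -1.0]
width: 0.0067
```

Request:
apply_moves(
  steps=[
    {"xyz": [0, 0, 0], "turn": [0, 0, 0]},
    {"xyz": [0, 0, 0], "turn": [0, 0, 0]},
    {"xyz": [0, 0, 0], "turn": [0, 0, 0]},
    {"xyz": [0, 0, 0], "turn": [0, 0, 0]},
    {"xyz": [0, 0, 0], "turn": [0, 0, 0]},
    {"xyz": [0, 0, 0], "turn": [0, 0, 0]},
    {"xyz": [0, 0, 0], "turn": [0, 0, 0]},
    {"xyz": [0, 0, 0], "turn": [0, 0, 0]},
  ],
)

```text
time: 17.57
eef_pos: [0.4881, -0.3142, 0.3212]
tcp_rot: [0.962, 1.267, 0.438]
wrist_force: [0.3, -0.7, -1.0]
width: 0.0068
```

```bash
python3 -c "
from h import *
for i in range(8):
  snap('top','x%d'%i);mug('x%d'%i)
p,d,c=cloud('x7.npz')
m=(np.hypot(c[...,0]-.488,c[...,1]+.314)<.08)&(c[...,2]>.25)&(c[...,2]<.37)&(d>0)&(p.astype(int).sum(-1)>150)
q=c[m];mu=q.mean(0);v=np.linalg.svd(q-mu)[2];print('tile pts',m.sum(),mu,'normal',v[2],'long',v[0])
"
```

```text
t 17.5667 tcp [ 0.4881 -0.3142  0.3212] x [ 0.288  0.748 -0.599] y [0.218 0.557 0.801] w 0.006757462781675175 F [ 0.3 -0.7 -1. ]
mug pts 432 [0.466 0.287 0.164] [0.438 0.241 0.131] [0.503 0.343 0.19 ]
t 17.6167 tcp [ 0.4881 -0.3142  0.3213] x [ 0.288  0.748 -0.599] y [0.218 0.557 0.801] w 0.007252663238507025 F [ 0.6  0.5 -0.7]
mug pts 432 [0.466 0.287 0.164] [0.438 0.241 0.128] [0.503 0.342 0.19 ]
t 17.6667 tcp [ 0.4881 -0.3142  0.3213] x [ 0.288  0.747 -0.599] y [0.218 0.557 0.801] w 0.006726251773624249 F [ 0.4  0.1 -1.2]
mug pts 434 [0.466 0.287 0.164] [0.438 0.241 0.127] [0.504 0.343 0.19 ]
t 17.7167 tcp [ 0.4881 -0.3142  0.3212] x [ 0.288  0.748 -0.599] y [0.218 0.557 0.801] w 0.006869222010429674 F [ 0.6 -0.2 -0.4]
mug pts 434 [0.466 0.287 0.164] [0.437 0.241 0.13 ] [0.504 0.344 0.19 ]
t 17.7667 tcp [ 0.4881 -0.3142  0.3213] x [ 0.288  0.747 -0.599] y [0.218 0.557 0.801] w 0.0071096015315770195 F [ 0.2 -0.5 -1.2]
mug pts 431 [0.466 0.288 0.164] [0.438 0.242 0.131] [0.503 0.344 0.19 ]
t 17.8167 tcp [ 0.4881 -0.3142  0.3213] x [ 0.288  0.748 -0.599] y [0.218 0.557 0.801] w 0.006331227159855744 F [-0.5  0.2  0.3]
mug pts 432 [0.466 0.287 0.164] [0.438 0.24  0.13 ] [0.503 0.343 0.19 ]
t 17.8667 tcp [ 0.4881 -0.3142  0.3212] x [ 0.288  0.748 -0.599] y [0.218 0.557 0.801] w 0.006927997930319315 F [-0.  -0.1 -1.4]
mug pts 441 [0.466 0.288 0.164] [0.438 0.241 0.13 ] [0.503 0.343 0.19 ]
t 17.9167 tcp [ 0.4881 -0.3142  0.3213] x [ 0.288  0.748 -0.599] y [0.218 0.557 0.801] w 0.006767313405796998 F [-0.5 -0.7 -0.7]
mug pts 438 [0.466 0.287 0.164] [0.437 0.241 0.129] [0.504 0.342 0.19 ]
tile pts 402 [ 0.46703393 -0.30940268  0.32593632] normal [0.20651008 0.56367368 0.79976595] long [-0.95266989  0.30221095  0.03299413]
```

The mug is still, and the tile is held still at the right slant, so I'm handing in.

```bash
python3 -c "
from workcell import job;print(job.close_job())"
```

```text
the job is handed in; nothing more can be done
None
```

I hung the mug by its handle on the stand's near arm and let go. I then lifted the notched tile out of its block by the plain end, tilted it label-up, and handed the job in at about 18 s while still holding it.

**Mug:** eight top-camera views over 0.35 s show it hanging still, with shifts of 1 mm or less.

**Tile:**
- The depth readings put it about 0.32 m up.
- The label face is about 37° from straight up, and the long edges are within about 2° of level.
- I aimed the grasp 18 mm from the centre towards the plain end, with a 30 N grip. The finger opening held at about 7 mm, and the arm was still.
- The label patch is visible from above.

**Other tiles, jar and bowl:** the last views show them apparently undisturbed. I judged that by eye and did not measure it.

No check failed. Two things could not be confirmed: the contact forces on the mug and tile were not measured directly, and the hand-in gives no verdict.

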